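Brace the switch box and sweep its levers off

ROBOT

A 6-joint arm with a two-finger parallel gripper is mounted at the origin on the work surface. World frame = base frame: x ahead of the robot, y to its left, z up, the work surface at z = 0. Lengths are in m, angles in rad, forces in N, time in s.
With the tool pointing down it reaches from about 0.25 to 0.775 m from the base axis. Payload 4 kg.
Tool frame: the origin (TCP) lies on the centre line of the jaws, within the pads' length; the fingertips stand 8 mm ahead of it and the grasp point (between the pads) lies 11 mm behind it; z points along the fingers, y is the direction in which the jaws open and shut (so a half turn about z gives the same grasp; the last joint's range is limited). The gripper opens to 94 mm and grips with 3 to 60 N. Pads are 16 mm wide; open, the fingers measure 119 mm over their backs; the gripper's body (75 mm by 177 mm) begins 78 mm behind the grasp point.
Start: joints at [-1.28, 0.087, 1.371, -0, 1.684, -0.103], TCP at [0.211, -0.508, 0.214] pointing down, gripper open.
Joint ranges: [-3.1, 3.1], [-0.76, 2.03], [0.27, 2.55], [-1.08, 4.22], [0.17, 2.65], [-2.57, 2.57]. Speed limits (rad/s): [2.79, 2.79, 3.14, 3.14, 3.14, 3.14].

INTERFACE

Orientations are given as [roll, pitch, yaw] about the fixed x, y, z axes, in that order (R = Rz(yaw) Ry(pitch) Rx(roll)).
In Python, from bench import * gives the robot as it stands.
- The arm moves only by the tool step_arm, never from a script. Its argument "steps" is a list of rows, each an object of numbers: "jaw": the opening, from 0 (shut) to 1 (fully open); "tx", "ty", "tz": the shift along the tool's x, y, z in m; "ax", "ay", "az": the turn, a rotation vector about the tool's x, y, z in rad. In form: [{"jaw": .., "tx": .., "ty": .., "tz": .., "ax": .., "ay": .., "az": ..}, ...]. A call has 1 to 8 rows; each row is the pose to reach, as a shift and turn from the pose measured when the call began, along the tool's axes at that moment; what a row does not reach only later rows make up. A row lasts 1/10 s, in which the tool goes at most 50 mm and 8.59 degrees, less where a joint would pass 70% of its speed; a pose out of reach is approached as far as the arm can. A call with a gripper value outside its range is refused whole. The fingers move at their own pace and stop on an object; the grip force is fixed at half the most. Time passes only in rows, so rows that repeat a pose let the fingers close. It gives the time, the measured TCP pose, the force and the opening at its end, in the units of the state.
- get_obs(): the state, without advancing time (a new reading comes with each control period).
- snapshot(name): name is "scene" or "top" or "wrist"; returns (picture, depth): 400x640x3 uint8, red, green, blue; 400x640 float32, m along the optical axis (not along the pixel's ray), 0 where there is no reading.
- camera_model(name): a dict with "intrinsics" (3x3 intrinsics, pixels), "k1" (the pictures are not rectified: a ray, as slopes to the right and down, at radius r is drawn at 1 + k1 r^2 times it, then the intrinsics apply), "origin" and "orientation" of the camera in the world. Camera axes: x right, y down, z forward; pixel columns grow to the right and rows downward; lengths in m; the calibration is good to about 2 mm. A picture is of the moment at which its call begins: read the wrist's pose just before it. camera_model takes no time and is no camera call; for the wrist camera it gives the pose at the moment of the call.
- close_job(): hands the job in, once; it reports no verdict.
Trained networks look in the newest picture that a camera, given by its name, has taken for a name from the list of things; names that differ only in an ending like _2 or _b are one class to them, and where a whole thing is asked for, a point or a joint stands for the part that bears it (a point fixed in the world has none). Each returns a list of dicts, best first, with "confidence" (0 to 1); they miss things now and then, are a little off and sometimes report something else, mostly with a low value. They report only what shows in the picture. A call takes as long as a camera call. They do not tell look-alikes from the thing itself.
- silhouettes(camera, query): "pixels" (400x640 bool, what is visible of it) and "rect" ([left, top, right, bottom] in pixels, round what is visible of it).
The state is a dict: "time": time; "joint_positions": joint angles; "qvel": joint speeds; "joint_torque": joint torques, N m; "tool_pos": TCP position; "ee_rot": TCP orientation; "wrist_force": force on the tool from outside, world axes, zero at the start; "wrist_torque": the same for the moment, N m; "width": finger opening in m.
Only numpy, scipy, OpenCV 4.12 (cv2) and the standard library are available. Lean on these libraries where they do the work, as an engineer would, in place of code of your own. Each camera call takes 0.05 s, during which the arm holds its last target. There are 200 camera calls.

TASK

Slide the loose switch box along the stool, by its handle tab if you like, until its end is pressed flush against the side of the battery organiser, feeling for contact so that the organiser is not shoved along. Then, with a finger leaning in under the clear drip guard, sweep all four levers over to off in one unbroken drag towards the organiser, starting at the handle end, and leave the box flush and everything let go. Leave the lantern, tumbler and mug alone.

Things in the scene. Friction and masses are not known exactly. Their poses are not given: they have to be found in the camera images.
- switchbox: Loose white switch box on the stool, about 0.6 kg, slides when pushed with 3 to 8 N. Case 80 mm (x) by 220 mm (y) by 45 mm high. Origin: centre of its underside; x away from the robot, y along the row of levers towards the organiser, z up. Four black paddle levers stand in a row on its top face, pivots at x = -11, z = 45 mm; each 38 mm long, 16 mm wide (x), 6 mm thick.
- handle (a point): Grip point in the box's upright handle tab, 15 mm below its top (box frame: x = 20, y = -96, z = 80 mm); axes as the box's. The tab is fixed to the box's top at the end away from the organiser, 12 mm thick (x), 26 mm wide (y), z 45 to 95 mm, and can be pinched from above with fingers closing along x, to slide and turn the box.
- guard_edge (a point): Middle of the front lower edge of the box's clear drip guard (box x = -22, y = 20, z = 105 mm). The guard is a flat sheet 3 mm thick, x -22 to 38, y -70 to 110 mm, on two thin posts at x = 33, y = -66 and 104 mm. It roofs over the levers, 22 mm above them, open at the robot's side and both ends: a finger reaches them only leaning 35 to 45 degrees off vertical, coming from the robot's side.
- box_end (a point): Centre of the switch box's end face nearest the organiser (box frame: y = 110 mm, 20 mm above its underside); axes as the box's. The face is 80 mm wide and 45 mm high.
- organiser: Grey battery organiser with a small drawer, the stop for the box: 120 mm (x) by 90 mm (y) by 75 mm high (four batteries on top, to 90 mm), loose but heavy, about 1.8 kg; it begins to slide when pushed with roughly 12 N or more. Origin: centre of its underside; x away from the robot, y away from the switch box, z up.
- org_face (a point): Middle of the organiser's flat side facing the switch box (organiser frame: y = -45 mm, 20 mm up); axes as the organiser's. With the box flush, box_end lies in this plane and the box's axes are in line with the organiser's.
- lever0 (a joint): Lever farthest from the organiser (pivot y = -66 mm), rad: about 0 = upright = on; grows as it leans towards the organiser; 1.15 = stop, fully off. Stiff friction (3 to 5 N at the finger), no spring: it stays where left. A finger whose lowest part runs 18 to 24 mm above the box's top face lays it to about 0.85 to 1.1 and passes over it; under 16 mm jams, over 28 mm leaves it half-way.
- lever1 (a joint): Second lever (pivot y = -24 mm), same values and behaviour.
- lever2 (a joint): Third lever (pivot y = 18 mm), same values and behaviour.
- lever3 (a joint): Fourth lever, nearest the organiser (pivot y = 60 mm), same values and behaviour; laid over it reaches to y = 95 mm.
- stool: Low plastic stool, fixed, under all of this: top 330 mm (x) by 500 mm (y), 120 mm high. Origin: centre of its footprint on the work surface.
- lantern: Orange rechargeable lantern, 88 mm across, 140 mm high, bystander at the back of the stool. Origin: centre of its underside.
- tumbler: Steel tumbler, 72 mm across, 100 mm high, bystander at the back of the stool. Origin: centre of its underside.
- mug: White ceramic mug, 78 mm across, 90 mm high, bystander at the back of the stool. Origin: centre of its underside.
Not all that is in view belongs to the job. Leave any red look-alike of the switchbox alone. What is shaped like the organiser but green is not meant.

How it is judged:
By the outcome, as a careful person would: the job done as asked, in the order asked, and still so for the second after the job is handed in, with the robot touching nothing.
It also fails if it takes over 59 s, if anything falls off the work surface, if the arm or the gripper's body presses on something with over 40 N, if the wrist force passes 120 N, or if a joint passes its speed limit or range.

## Working session

There is one attempt and no reset: what is moved stays moved. The work goes in short steps, Python scripts to look and compute and a tool call to move; the robot and the scene stay as the last step left them, time stands still between calls to the robot, and variables do not carry over. Pictures are saved under pics/ and viewed, about 8 in all and at most 12, crops included, and the job is handed in when it is done.

Besides the shell and the picture viewer there is one more tool, called after ">>>" as name(argument=value, ...) on one line, values as JSON. step_arm: Moves the arm, as the interface text tells. Its arguments: {"type":"object","properties":{"steps":{"type":"array"}},"required":["steps"]}

```bash
ls; mkdir -p pics; cat > h.py <<'E'
from bench import *
import numpy as np, cv2
from scipy.spatial.transform import Rotation as R
def save(n,p): cv2.imwrite('pics/'+n,p[:,:,::-1])
def cam(n):
    c=camera_model(n); K=np.array(c['intrinsics']); o=np.array(c['origin']); q=np.array(c['orientation'])
    M=q if q.shape==(3,3) else R.from_euler('xyz',q).as_matrix()
    return K,c['k1'],o,M
def cloud(n,depth,c=None):
    K,k1,o,M=c or cam(n); v,u=np.mgrid[0:400,0:640].astype(float)
    x=(u-K[0,2])/K[0,0]; y=(v-K[1,2])/K[1,1]; a,b=x.copy(),y.copy()
    for _ in range(8):
        s=1+k1*(a*a+b*b); a=x/s;b=y/s
    P=np.stack([a*depth,b*depth,depth],-1)@M.T+o
    P[depth<=0]=np.nan
    return P
def proj(n,p,c=None):
    K,k1,o,M=c or cam(n); q=(np.atleast_2d(p)-o)@M; s=q[:,:2]/q[:,2:]; s=s*(1+k1*(s**2).sum(1,keepdims=True))
    return s@K[:2,:2].T+K[:2,2]
E
python3 - <<'E'
from h import *
print(get_obs())
for n in ['scene','top']:
    print(camera_model(n))
    p,d=snapshot(n); save(n+'1.png',p); np.savez('/tmp/'+n+'1.npz',p=p,d=d)
    P=cloud(n,d)
    for q in ['switchbox','organiser','stool','handle']:
        for r in silhouettes(n,q)[:3]:
            m=r['pixels']; X=P[m]; print(n,q,round(r['confidence'],2),r['rect'],np.nanpercentile(X,[2,50,98],axis=0).round(3).tolist(),p[m].mean(0).round())
E
```

```text
pics
{'time': 0.0, 'joint_positions': array([-1.28008574e+00,  8.79096982e-02,  1.37225922e+00, -9.66872042e-06,
        1.68361565e+00, -1.03107406e-01]), 'qvel': array([ 4.55886756e-04,  5.51044217e-04,  8.57267037e-04, -4.01732669e-04,
       -7.04912690e-04,  3.99211160e-05]), 'joint_torque': array([-2.32211874e-03, -3.40181601e+01, -3.02430403e+01,  7.12973555e-02,
        3.30615195e-02, -1.84324545e-04]), 'tool_pos': array([ 0.21087602, -0.50737709,  0.21232642]), 'ee_rot': array([-3.13941139e+00, -2.16044003e-04,  3.93816677e-01]), 'wrist_force': array([ 0.24342386, -0.4980471 , -0.00524791]), 'wrist_torque': array([-0.03154865,  0.04178821, -0.01546378]), 'width': 0.09436063730189}
{'intrinsics': array([[439.09177454,   0.        , 319.46376902],
       [  0.        , 439.09177454, 203.48798336],
       [  0.        ,   0.        ,   1.        ]]), 'k1': -0.11023925986587611, 'origin': array([1.28092483, 0.35008334, 0.98795906]), 'orientation': array([-2.3545995 ,  0.01477897,  2.05056247])}
scene switchbox 0.85 [264.0, 189.2, 354.0, 248.2] [[0.569, -0.138, 0.124], [0.625, -
[... 1428 characters left out ...]
649, 0.062, 0.23]] [223. 228. 227.]
top switchbox 0.83 [413.1, 141.6, 512.3, 230.2] [[0.534, -0.484, 0.01], [0.614, -0.387, 0.075], [0.691, -0.298, 0.111]] [225.  49.  36.]
top organiser 0.8 [165.4, 283.7, 235.3, 339.6] [[0.264, 0.136, 0.006], [0.315, 0.191, 0.075], [0.364, 0.26, 0.09]] [ 56. 157.  66.]
top stool 0.59 [157.1, 88.7, 397.5, 261.6] [[0.449, -0.201, 0.116], [0.6, 0.041, 0.12], [0.798, 0.275, 0.123]] [ 54. 127. 221.]
top handle 0.82 [411.0, 143.2, 511.6, 230.5] [[0.534, -0.485, 0.006], [0.614, -0.386, 0.069], [0.694, -0.298, 0.111]] [224.  50.  36.]
top handle 0.69 [253.3, 144.7, 367.3, 202.5] [[0.555, -0.144, 0.137], [0.599, -0.035, 0.226], [0.648, 0.063, 0.23]] [224. 228. 227.]
```

```bash
python3 - <<'E'
import cv2,numpy as np
a=cv2.imread('pics/top1.png')[70:270,150:410]; b=cv2.imread('pics/scene1.png')[140:290,220:460]
a=cv2.resize(a,(650,500)); cv2.imwrite('pics/a.png',a)
cv2.imwrite('pics/b.png',cv2.resize(b,None,fx=3,fy=3))
E
```

```text
(no output)
```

View pics/a.png

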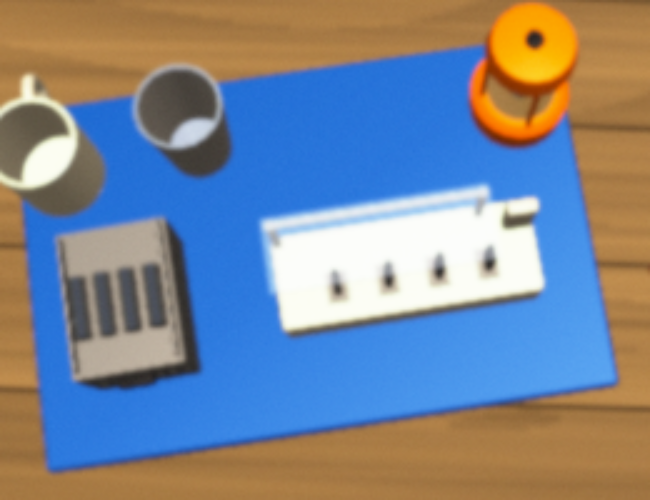

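View pics/b.png

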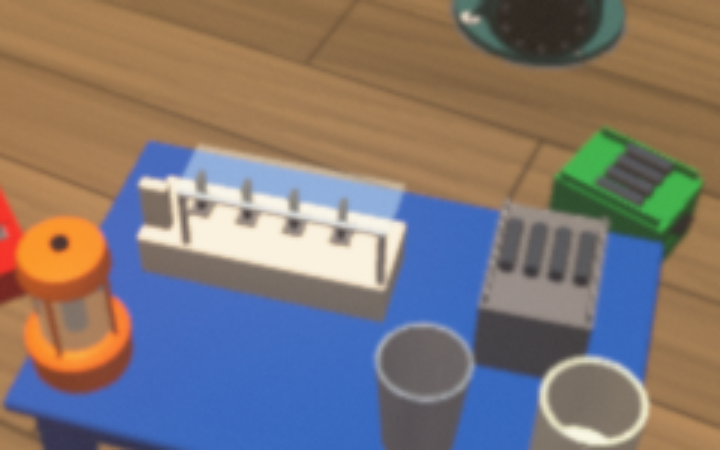

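The top view shows the white box at about crop (410,260), with its handle at the right (520,212). The organiser is at (120,300), and the lantern, tumbler and mug are at the back. The scene view agrees: levers upright, red and green look-alikes apart. Next I fit the poses.

```bash
cat >> h.py <<'E'
def rect(X):
    (c,s,a)=cv2.minAreaRect((X[:,:2]*1000).astype(np.float32)); 
    if s[0]>s[1]: s=s[::-1]; a-=90
    return np.round(c,1),np.round(s,1),round(((a+45)%90)-45,2)
def report(n,p,d,c=None):
    P=cloud(n,d,c); 
    def sel(lo,hi,z0,z1): 
        m=(P[...,0]>lo[0])&(P[...,0]<hi[0])&(P[...,1]>lo[1])&(P[...,1]<hi[1])&(P[...,2]>z0)&(P[...,2]<z1); return P[m]
    print(n)
    for nm,a in dict(org_top=((.45,.1),(.68,.28),.187,.202),org_bat=((.45,.1),(.68,.28),.204,.215),guard=((.53,-.15),(.70,.1),.221,.236),handle=((.56,-.18),(.72,-.09),.208,.2185),boxtop=((.5,-.2),(.72,.12),.16,.171)).items():
        X=sel(*a)
        if len(X)>20: print(nm,len(X),rect(X),X.mean(0).round(4), np.median(X[:,2]).round(4))
    return P
E
python3 - <<'E'
from h import *
for n in ['scene','top']:
    z=np.load(f'/tmp/{n}1.npz'); report(n,z['p'],z['d'])
    P=cloud(n,z['d']); 
    s=P[np.isfinite(P[...,0])&(abs(P[...,2]-.12)<.004)&(z['p'][...,2]>z['p'][...,0]*1.5)]
    print('stool',rect(s))
E
```

```text
scene
org_top 1037 (array([590.9, 198.3]), array([106.2, 187.6]), 21.5) [0.5858 0.1969 0.195 ] 0.1952
org_bat 510 (array([593.5, 200.8]), array([ 98.1, 184.6]), 23.07) [0.5748 0.1965 0.208 ] 0.208
guard 1334 (array([611.2, -20.5]), array([ 65.1, 181. ]), 11.03) [ 0.6121 -0.0184  0.2284] 0.2284
handle 57 (array([ 645.4, -121.1]), array([17.5, 50.3]), -5.03) [ 0.6477 -0.1271  0.2135] 0.2143
boxtop 1346 (array([649.1, -18.3]), array([170.7, 248.7]), 10.85) [ 0.6192 -0.0292  0.1654] 0.1654
stool (array([632.7,  46.7]), array([332.1, 497.4]), 10.8)
top
org_top 1839 (array([591.2, 198.7]), array([107.1, 189.5]), 21.43) [0.5673 0.1887 0.195 ] 0.195
org_bat 913 (array([593.3, 200.3]), array([100.5, 183. ]), 22.92) [0.5692 0.1921 0.2079] 0.2079
guard 2825 (array([611.4, -19.3]), array([ 61.4, 180.4]), 11.12) [ 0.6107 -0.0192  0.2281] 0.2281
handle 83 (array([ 645.1, -130.8]), array([12. , 25.5]), 10.72) [ 0.6441 -0.1306  0.214 ] 0.2141
boxtop 1753 (array([611.2,  -9.3]), array([152.2, 291.7]), -12.71) [ 0.5888 -0.0533  0.1652] 0.1652
stool (array([631.6,  46.3]), array([328.5, 497.7]), 10.63)
```

```bash
cat >> h.py <<'E'
def comp(P,lo,hi,z0,z1):
    m=((P[...,0]>lo[0])&(P[...,0]<hi[0])&(P[...,1]>lo[1])&(P[...,1]<hi[1])&(P[...,2]>z0)&(P[...,2]<z1)).astype(np.uint8)
    k,l,s,_=cv2.connectedComponentsWithStats(m); return P[l==1+np.argmax(s[1:,4])]
E
python3 - <<'E'
from h import *
for n in ['scene','top']:
    z=np.load(f'/tmp/{n}1.npz'); P=cloud(n,z['d'])
    X=comp(P,(.45,.1),(.68,.28),.188,.215); print(n,rect(X),len(X))
    L=P[(P[...,2]>.175)&(P[...,2]<.2)&(P[...,0]>.53)&(P[...,0]<.66)&(P[...,1]>-.15)&(P[...,1]<.08)]
    print(L.round(3)[::10].tolist()[:12])
    T=comp(P,(.60,-.0),(.8,.18),.14,.23); print('tumbler?',np.percentile(T,[1,99],axis=0).round(3).tolist())
    # box front side edge (robot's side) in top view of z .165
    X=comp(P,(.5,-.2),(.72,.12),.161,.17); c,s=np.cos(np.radians(11.05)),np.sin(np.radians(11.05))
    B=(X[:,:2]-[.611,-.019])@np.array([[c,-s],[s,c]])+[.008,.02]; print('boxframe ext',np.percentile(B,[1,99],axis=0).round(4).tolist())
E
```

```text
scene (array([565.6, 188.3]), array([ 88.7, 124.9]), 11.98) 1417
[[0.652, -0.141, 0.198], [0.614, -0.106, 0.177], [0.616, -0.104, 0.176], [0.645, -0.118, 0.192], [0.649, -0.119, 0.192], [0.649, -0.129, 0.183], [0.648, -0.133, 0.177], [0.653, -0.137, 0.176], [0.652, -0.097, 0.194], [0.656, -0.097, 0.19], [0.592, 0.014, 0.176], [0.622, 0.067, 0.197]]
tumbler? [[0.684, 0.115, 0.141], [0.753, 0.179, 0.222]]
boxframe ext [[-0.0338, -0.1054], [0.0407, 0.1075]]
top (array([564. , 188.2]), array([ 90.9, 119.7]), 12.41) 2656
[[0.645, -0.118, 0.197], [0.638, -0.122, 0.2], [0.639, -0.121, 0.189], [0.642, -0.143, 0.182], [0.641, -0.139, 0.176], [0.601, -0.109, 0.196], [0.594, -0.067, 0.196], [0.586, -0.025, 0.189], [0.577, 0.013, 0.193]]
tumbler? [[0.683, 0.113, 0.141], [0.751, 0.179, 0.222]]
boxframe ext [[-0.0398, -0.1088], [0.0324, 0.1068]]
```

```bash
cat >> h.py <<'E'
def Rb(th): # columns = frame axes, yaw th deg
    return R.from_euler('z',th,degrees=True).as_matrix()
def go(p,Rt):
    o=get_obs(); R0=R.from_euler('xyz',o['ee_rot']).as_matrix(); 
    t=R0.T@(np.array(p)-o['tool_pos']); a=R.from_matrix(R0.T@Rt).as_rotvec()
    print('t',t.round(4),'a',a.round(4),'| pos',o['tool_pos'].round(4),'F',o['wrist_force'].round(1),'w',o['width'].round(4),'T',round(o['time'],2))
TH=11.1
def down(th): # tool z down, tool y along box x
    b=Rb(th); return np.stack([b[:,1],b[:,0],[0,0,-1]],1)
E
python3 - <<'E'
from h import *
go([.645,-.1306,.29],down(11.1))
z=np.load('/tmp/top1.npz');P=cloud('top',z['d'])
T=comp(P,(.65,-.25),(.85,-.08),.24,.275);print('lantern',rect(T),T.mean(0))
E
```

```text
Traceback (most recent call last):
  File "h.py", line 41, in go
    print('t',t.round(4),'a',a.round(4),'| pos',o['tool_pos'].round(4),'F',o['wrist_force'].round(1),'w',o['width'].round(4),'T',round(o['time'],2))
                                                                                                         ^^^^^^^^^^^^^^^^
AttributeError: 'float' object has no attribute 'round'
```

```bash
sed -i "s/o\['width'\].round(4)/round(o['width'],4)/" h.py
python3 - <<'E'
from h import *
go([.645,-.1306,.29],down(11.1))
z=np.load('/tmp/top1.npz');P=cloud('top',z['d'])
T=comp(P,(.65,-.25),(.85,-.08),.24,.275);print('lantern',rect(T),T.mean(0))
E
```

```text
t [ 0.5455 -0.1819 -0.0765] a [ 0.      0.     -1.3708] | pos [ 0.211  -0.5079  0.2135] F [-0.8 -0.2 -0.5] w 0.0936 T 0.5
lantern (array([ 765.5, -134.4]), array([70. , 70.2]), 5.64) [ 0.76208976 -0.13405289  0.25231771]
```

>>> step_arm(steps=[{"jaw": 0.4, "tx": 0.03, "ty": -0.01, "tz": -0.05, "ax": 0, "ay": 0, "az": -0.1}, {"jaw": 0.4, "tx": 0.07, "ty": -0.023, "tz": -0.076, "ax": 0, "ay": 0, "az": -0.25}, {"jaw": 0.4, "tx": 0.115, "ty": -0.038, "tz": -0.076, "ax": 0, "ay": 0, "az": -0.4}, {"jaw": 0.4, "tx": 0.16, "ty": -0.053, "tz": -0.076, "ax": 0, "ay": 0, "az": -0.54}, {"jaw": 0.4, "tx": 0.205, "ty": -0.068, "tz": -0.076, "ax": 0, "ay": 0, "az": -0.68}, {"jaw": 0.4, "tx": 0.25, "ty": -0.083, "tz": -0.076, "ax": 0, "ay": 0, "az": -0.82}, {"jaw": 0.4, "tx": 0.295, "ty": -0.098, "tz": -0.076, "ax": 0, "ay": 0, "az": -0.96}, {"jaw": 0.4, "tx": 0.34, "ty": -0.113, "tz": -0.076, "ax": 0, "ay": 0, "az": -1.1}])

```text
time: 1.3
tool_pos: [0.4829, -0.2715, 0.2897]
ee_rot: [3.141, 0.0, 1.5]
wrist_force: [0.4, -0.8, -0.2]
width: 0.038
```

```bash
python3 -c "
from h import *
go([.645,-.1306,.29],down(11.1))"
```

```text
t [ 0.1521  0.1517 -0.0002] a [ 0.0005  0.0005 -0.2649] | pos [ 0.4829 -0.2715  0.2897] F [ 0.4 -0.8 -0.2] w 0.038 T 1.3
```

>>> step_arm(steps=[{"jaw": 0.4, "tx": 0.03, "ty": 0.03, "tz": 0, "ax": 0, "ay": 0, "az": -0.08}, {"jaw": 0.4, "tx": 0.06, "ty": 0.06, "tz": 0, "ax": 0, "ay": 0, "az": -0.16}, {"jaw": 0.4, "tx": 0.09, "ty": 0.09, "tz": 0, "ax": 0, "ay": 0, "az": -0.22}, {"jaw": 0.4, "tx": 0.12, "ty": 0.12, "tz": 0, "ax": 0, "ay": 0, "az": -0.265}, {"jaw": 0.4, "tx": 0.14, "ty": 0.14, "tz": 0, "ax": 0, "ay": 0, "az": -0.265}, {"jaw": 0.4, "tx": 0.152, "ty": 0.152, "tz": 0, "ax": 0, "ay": 0, "az": -0.265}, {"jaw": 0.4, "tx": 0.152, "ty": 0.152, "tz": 0, "ax": 0, "ay": 0, "az": -0.265}])

```text
time: 2.0
tool_pos: [0.6465, -0.1288, 0.2886]
ee_rot: [-3.141, -0.0, 1.768]
wrist_force: [0.2, 0.0, -0.5]
width: 0.0377
```

```bash
python3 - <<'E'
from h import *
go([.645,-.1306,.189],down(11.1))
c=cam('wrist');p,d=snapshot('wrist');save('w1.png',p);np.savez('/tmp/w1.npz',p=p,d=d)
print(c[2]); report('wrist',p,d,c); P=cloud('wrist',d,c)
X=comp(P,(.45,.1),(.68,.28),.188,.215); print(rect(X),len(X))
go([.645,-.1306,.189],down(11.1))
E
```

```text
t [-0.0015 -0.0018  0.0996] a [-0.0006 -0.0004  0.0034] | pos [ 0.6465 -0.1288  0.2886] F [ 0.2  0.  -0.5] w 0.0377 T 2.0
[ 0.6306108  -0.04778693  0.4599457 ]
wrist
guard 15252 (array([615.4, -46.4]), array([ 60.3, 128.1]), 11.04) [ 0.6147 -0.0416  0.2281] 0.2281
handle 395 (array([ 644.2, -131.2]), array([11.3, 24.9]), 11.28) [ 0.6442 -0.1306  0.2144] 0.2147
boxtop 2413 (array([608.7, -58. ]), array([ 79.3, 184.9]), 11.5) [ 0.5988 -0.0985  0.165 ] 0.165Traceback (most recent call last):
  File "<stdin>", line 5, in <module>
  File "h.py", line 35, in comp
    k,l,s,_=cv2.connectedComponentsWithStats(m); return P[l==1+np.argmax(s[1:,4])]
                                                               ~~~~~~~~~^^^^^^^^^
    return _wrapfunc(a, 'argmax', axis=axis, out=out, **kwds)
    return bound(*args, **kwds)
ValueError: attempt to get argmax of an empty sequence
```

View pics/w1.png

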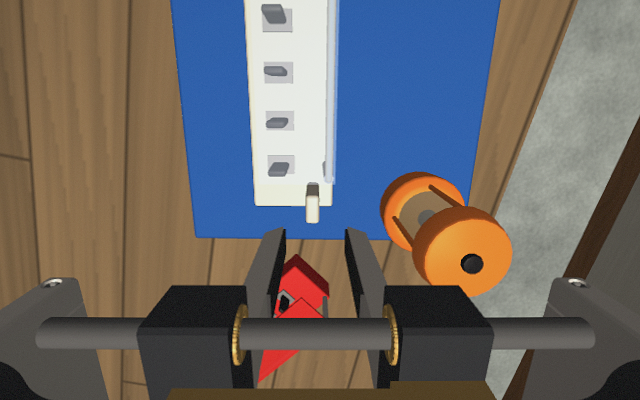

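The wrist view shows the handle tab at (312,205) between the jaws' lines. The lantern is clear at the right, and all four levers are upright. I go down and grip.

>>> step_arm(steps=[{"jaw": 0.4, "tx": -0.0015, "ty": -0.002, "tz": 0.03, "ax": 0, "ay": 0, "az": 0.003}, {"jaw": 0.4, "tx": -0.0015, "ty": -0.002, "tz": 0.06, "ax": 0, "ay": 0, "az": 0.003}, {"jaw": 0.4, "tx": -0.0015, "ty": -0.002, "tz": 0.085, "ax": 0, "ay": 0, "az": 0.003}, {"jaw": 0.4, "tx": -0.0015, "ty": -0.002, "tz": 0.098, "ax": 0, "ay": 0, "az": 0.003}, {"jaw": 0.4, "tx": -0.0015, "ty": -0.002, "tz": 0.1, "ax": 0, "ay": 0, "az": 0.003}, {"jaw": 0.4, "tx": -0.0015, "ty": -0.002, "tz": 0.1, "ax": 0, "ay": 0, "az": 0.003}])

```text
time: 2.65
tool_pos: [0.6438, -0.1327, 0.1899]
ee_rot: [3.142, 0.001, 1.762]
wrist_force: [0.5, 0.5, -0.0]
width: 0.0377
```

```bash
python3 -c "
from h import *
go([.645,-.1306,.189],down(11.1))"
```

```text
t [0.0019 0.0016 0.0009] a [ 0.0001  0.001  -0.0022] | pos [ 0.6438 -0.1327  0.1899] F [ 0.5  0.5 -0. ] w 0.0377 T 2.65
```

>>> step_arm(steps=[{"jaw": 0.3, "tx": 0.0015, "ty": 0.001, "tz": 0.0, "ax": 0, "ay": 0, "az": 0}, {"jaw": 0.2, "tx": 0.0015, "ty": 0.001, "tz": 0.0, "ax": 0, "ay": 0, "az": 0}, {"jaw": 0, "tx": 0.0015, "ty": 0.001, "tz": 0.0, "ax": 0, "ay": 0, "az": 0}, {"jaw": 0, "tx": 0.0015, "ty": 0.001, "tz": 0.0, "ax": 0, "ay": 0, "az": 0}, {"jaw": 0, "tx": 0.0015, "ty": 0.001, "tz": 0.0, "ax": 0, "ay": 0, "az": 0}])

```text
time: 3.15
tool_pos: [0.6446, -0.1312, 0.1909]
ee_rot: [3.141, 0.002, 1.763]
wrist_force: [-0.4, 0.7, 2.7]
width: 0.0118
```

```bash
python3 - <<'E'
from h import *
p,d=snapshot('top'); np.savez('/tmp/top2.npz',p=p,d=d); P=report('top',p,d)
print(rect(comp(P,(.45,.1),(.68,.28),.188,.215)))
d2=.0772*np.array([-.213,.977]); 
go([.645,-.1306,.189],down(11.1)); o=get_obs(); q=o['tool_pos'][:2]+ .06*np.array([-.213,.977])
go([*q,o['tool_pos'][2]],down(12.2))
E
```

```text
top
org_top 1821 (array([590.9, 198.5]), array([106.7, 189.3]), 21.22) [0.5674 0.1888 0.195 ] 0.195
org_bat 910 (array([592.7, 200.4]), array([100.3, 184.6]), 22.79) [0.5687 0.1928 0.2079] 0.2079
guard 2258 (array([611.3, -19.4]), array([ 60.9, 180.5]), 10.99) [ 0.6091 -0.0107  0.2281] 0.2281
boxtop 901 (array([608.1,   8. ]), array([144.8, 271.1]), -17.79) [ 0.5819 -0.0189  0.1654] 0.1653
(array([564.3, 188.4]), array([ 91.4, 120.5]), 12.32)
t [0.0005 0.0005 0.0019] a [ 0.0009  0.0017 -0.002 ] | pos [ 0.6446 -0.1312  0.1909] F [-1.5 -0.4  4. ] w 0.0122 T 3.2
t [ 0.06   -0.0014 -0.0001] a [ 0.0008  0.0017 -0.0212] | pos [ 0.6446 -0.1312  0.1909] F [-1.5 -0.4  4. ] w 0.0122 T 3.2
```

>>> step_arm(steps=[{"jaw": 0, "tx": 0.006, "ty": 0, "tz": 0, "ax": 0, "ay": 0, "az": -0.004}, {"jaw": 0, "tx": 0.014, "ty": 0, "tz": 0, "ax": 0, "ay": 0, "az": -0.01}, {"jaw": 0, "tx": 0.022, "ty": 0, "tz": 0, "ax": 0, "ay": 0, "az": -0.015}, {"jaw": 0, "tx": 0.03, "ty": -0.001, "tz": 0, "ax": 0, "ay": 0, "az": -0.02}, {"jaw": 0, "tx": 0.038, "ty": -0.001, "tz": 0, "ax": 0, "ay": 0, "az": -0.02}, {"jaw": 0, "tx": 0.046, "ty": -0.001, "tz": 0, "ax": 0, "ay": 0, "az": -0.02}, {"jaw": 0, "tx": 0.054, "ty": -0.001, "tz": 0, "ax": 0, "ay": 0, "az": -0.02}, {"jaw": 0, "tx": 0.06, "ty": -0.001, "tz": 0, "ax": 0, "ay": 0, "az": -0.02}])

```text
time: 4.0
tool_pos: [0.6323, -0.073, 0.1909]
ee_rot: [3.14, 0.004, 1.782]
wrist_force: [1.1, -5.5, 0.8]
width: 0.012
```

```bash
cat >> h.py <<'E'
def gap(n='top',y=(-.1,.16)):
    p,d=snapshot(n); P=cloud(n,d)
    o=rect(comp(P,(.45,.1),(.68,.28),.188,.203)) ; o2=rect(comp(P,(.45,.1),(.68,.28),.188,.215))
    g=rect(comp(P,(.5,y[0]),(.70,y[1]),.221,.236))
    def y_(r): a=np.radians(r[2]); return np.array([-np.sin(a),np.cos(a)])
    yo=y_(o2); 
    print('org',o2,'guard',g,'gap',(o2[0]-g[0])@yo-45-90,'gap2',(o2[0]-g[0])@yo-o2[1][0]/2-g[1][1]/2)
    return p,d,P
E
python3 - <<'E'
from h import *
gap()
o=get_obs(); print(o['wrist_force'],o['wrist_torque'],o['time'],o['tool_pos'],o['ee_rot'],o['width'])
E
```

```text
org (array([564.1, 188.6]), array([ 91.3, 120. ]), 12.38) guard (array([587.2,  81.7]), array([61.4, 89.1]), 12.35) gap -25.63321649274964 gap2 19.166783507250365
[-0.06690592 -2.5542054   3.94762759] [-0.39947759 -0.13743359  0.09294606] 4.05 [ 0.63210546 -0.07172975  0.19092019] [3.14053204e+00 2.42753430e-03 1.78320215e+00] 0.011852101540447028
```

>>> step_arm(steps=[{"jaw": 0, "tx": 0.004, "ty": 0, "tz": 0, "ax": 0, "ay": 0, "az": 0}, {"jaw": 0, "tx": 0.007, "ty": 0, "tz": 0, "ax": 0, "ay": 0, "az": 0}, {"jaw": 0, "tx": 0.01, "ty": 0, "tz": 0, "ax": 0, "ay": 0, "az": 0}, {"jaw": 0, "tx": 0.012, "ty": 0, "tz": 0, "ax": 0, "ay": 0, "az": 0}])

```text
time: 4.45
tool_pos: [0.6297, -0.0606, 0.1909]
ee_rot: [3.14, 0.004, 1.783]
wrist_force: [1.1, -4.9, 1.3]
width: 0.0119
```

>>> step_arm(steps=[{"jaw": 0, "tx": 0.001, "ty": 0, "tz": 0, "ax": 0, "ay": 0, "az": 0}, {"jaw": 0, "tx": 0.002, "ty": 0, "tz": 0, "ax": 0, "ay": 0, "az": 0}])

```text
time: 4.65
tool_pos: [0.6293, -0.0592, 0.1909]
ee_rot: [3.14, 0.005, 1.782]
wrist_force: [1.7, -4.8, 0.9]
width: 0.0119
```

```bash
python3 - <<'E'
from h import *
gap()
o=get_obs(); print(o['wrist_force'],o['wrist_torque'],o['time'],o['tool_pos'],o['ee_rot'],o['width'])
E
```

```text
org (array([564.3, 188.8]), array([ 91.8, 120.8]), 12.42) guard (array([583.3,  97.6]), array([61.2, 83.7]), 12.3) gap -41.847881196454026 gap2 5.402118803545974
[ 0.29186262 -4.8715425   1.79848626] [-0.535659   -0.10846628  0.11799508] 4.7 [ 0.62926729 -0.05905647  0.1909048 ] [3.1404882  0.00461306 1.78240056] 0.012096175617253764
```

>>> step_arm(steps=[{"jaw": 0, "tx": 0.001, "ty": 0, "tz": 0, "ax": 0, "ay": 0, "az": 0}, {"jaw": 0, "tx": 0.002, "ty": 0, "tz": 0, "ax": 0, "ay": 0, "az": 0}])

```text
time: 4.9
tool_pos: [0.6289, -0.0577, 0.191]
ee_rot: [3.14, 0.006, 1.782]
wrist_force: [1.8, -5.1, 0.9]
width: 0.0117
```

>>> step_arm(steps=[{"jaw": 0, "tx": 0.001, "ty": 0, "tz": 0, "ax": 0, "ay": 0, "az": 0}])

```text
time: 5.0
tool_pos: [0.6288, -0.0573, 0.1909]
ee_rot: [3.14, 0.006, 1.781]
wrist_force: [2.0, -5.6, 1.2]
width: 0.0121
```

>>> step_arm(steps=[{"jaw": 0, "tx": 0.001, "ty": 0, "tz": 0, "ax": 0, "ay": 0, "az": 0}])

```text
time: 5.1
tool_pos: [0.6286, -0.0569, 0.191]
ee_rot: [3.14, 0.007, 1.781]
wrist_force: [1.7, -5.5, 2.1]
width: 0.0121
```

>>> step_arm(steps=[{"jaw": 0, "tx": 0.0015, "ty": 0, "tz": 0, "ax": 0, "ay": 0, "az": 0}])

```text
time: 5.2
tool_pos: [0.6284, -0.0561, 0.1909]
ee_rot: [3.14, 0.008, 1.78]
wrist_force: [0.3, -4.9, 1.0]
width: 0.012
```

>>> step_arm(steps=[{"jaw": 0, "tx": 0.0015, "ty": 0, "tz": 0, "ax": 0, "ay": 0, "az": 0}])

```text
time: 5.3
tool_pos: [0.6281, -0.0552, 0.1909]
ee_rot: [3.14, 0.009, 1.78]
wrist_force: [1.4, -5.4, 1.4]
width: 0.0115
```

>>> step_arm(steps=[{"jaw": 0, "tx": 0.0015, "ty": 0, "tz": 0, "ax": 0, "ay": 0, "az": 0}])

```text
time: 5.4
tool_pos: [0.6279, -0.0543, 0.1909]
ee_rot: [3.14, 0.01, 1.779]
wrist_force: [2.2, -5.3, 1.9]
width: 0.0117
```

```bash
python3 - <<'E'
from h import *
gap(); o=get_obs(); print(o['wrist_force'],o['tool_pos'],o['ee_rot'])
gap(); go(o['tool_pos'],down(12.35))
E
```

```text
org (array([564.1, 188.5]), array([ 90.8, 120.1]), 12.43) guard (array([581.9, 105.3]), array([61.3, 79.4]), 12.33) gap -49.918841244151935 gap2 -0.01884124415193611
[ 1.71194871 -4.65497176  1.16520361] [ 0.62778265 -0.05411356  0.1909163 ] [3.14053907 0.00951874 1.77919161]
org (array([564.3, 188.6]), array([ 91.2, 121. ]), 12.13) guard (array([582.2, 105.5]), array([60.9, 79.6]), 12.68) gap -49.9940089340279 gap2 -0.3940089340279016
t [ 0. -0.  0.] a [ 0.001   0.0095 -0.0071] | pos [ 0.6278 -0.0541  0.1909] F [ 1.3 -3.9  1.7] w 0.0121 T 5.5
```

>>> step_arm(steps=[{"jaw": 0, "tx": 0.0015, "ty": 0, "tz": 0, "ax": 0, "ay": 0.004, "az": -0.007}])

```text
time: 5.6
tool_pos: [0.6278, -0.054, 0.191]
ee_rot: [3.14, 0.008, 1.785]
wrist_force: [2.6, -8.6, 0.1]
width: 0.0118
```

>>> step_arm(steps=[{"jaw": 0, "tx": 0.0015, "ty": 0, "tz": 0, "ax": 0, "ay": 0.004, "az": -0.005}])

```text
time: 5.7
tool_pos: [0.6278, -0.054, 0.1909]
ee_rot: [3.14, 0.007, 1.789]
wrist_force: [2.5, -6.2, 0.3]
width: 0.012
```

>>> step_arm(steps=[{"jaw": 0, "tx": 0.0015, "ty": 0, "tz": 0, "ax": 0, "ay": 0.004, "az": -0.003}])

```text
time: 5.8
tool_pos: [0.6278, -0.054, 0.1909]
ee_rot: [3.14, 0.006, 1.79]
wrist_force: [1.8, -5.8, 0.7]
width: 0.0119
```

>>> step_arm(steps=[{"jaw": 0, "tx": 0.002, "ty": 0, "tz": 0, "ax": 0, "ay": 0, "az": 0.0}])

```text
time: 5.9
tool_pos: [0.6278, -0.054, 0.191]
ee_rot: [3.139, 0.009, 1.787]
wrist_force: [3.2, -7.8, 2.3]
width: 0.0115
```

>>> step_arm(steps=[{"jaw": 0, "tx": 0.003, "ty": 0, "tz": 0, "ax": 0, "ay": 0, "az": 0.0}])

```text
time: 6.0
tool_pos: [0.6276, -0.0539, 0.1911]
ee_rot: [3.139, 0.014, 1.784]
wrist_force: [1.5, -9.9, 1.4]
width: 0.0119
```

```bash
python3 - <<'E'
from h import *
for i in range(3): p,d,P=gap()
o=get_obs(); print(o['wrist_force'],o['wrist_torque'],o['tool_pos'],o['ee_rot'])
p,d=snapshot('scene');P=cloud('scene',d); save('s3.png',p)
print(rect(comp(P,(.45,.1),(.68,.28),.188,.203)))
E
```

```text
org (array([564. , 188.7]), array([ 91.3, 120.3]), 12.34) guard (array([581.6, 106.9]), array([61.5, 77.9]), 11.47) gap -51.328518091968746 gap2 -0.9285180919687477
org (array([564.1, 188.5]), array([ 91.1, 120.4]), 12.36) guard (array([581.4, 106.8]), array([61.3, 77.9]), 11.86) gap -51.4905220483448 gap2 -0.9905220483448005
org (array([564.3, 188.5]), array([ 91. , 120.5]), 12.43) guard (array([581.6, 106.7]), array([61.7, 77.1]), 11.52) gap -51.393648178237314 gap2 -0.44364817823731073
[  2.20337883 -10.03688772   2.33925719] [-1.51632391 -0.23676595 -0.10724224] [ 0.62763651 -0.05393865  0.19117044] [3.13916555 0.01423856 1.78454056]
(array([565.7, 183.6]), array([ 97.9, 125. ]), 12.01)
```

>>> step_arm(steps=[{"jaw": 0, "tx": 0.0015, "ty": 0, "tz": 0, "ax": 0, "ay": 0.005, "az": -0.003}, {"jaw": 0.15, "tx": 0.0, "ty": 0, "tz": 0, "ax": 0, "ay": 0.005, "az": -0.003}, {"jaw": 0.3, "tx": 0.0, "ty": 0, "tz": 0, "ax": 0, "ay": 0.005, "az": -0.003}, {"jaw": 0.35, "tx": 0.0, "ty": 0, "tz": 0, "ax": 0, "ay": 0, "az": -0.003}, {"jaw": 0.35, "tx": 0.0, "ty": 0, "tz": 0, "ax": 0, "ay": 0, "az": -0.003}])

```text
time: 6.7
tool_pos: [0.6274, -0.053, 0.1909]
ee_rot: [3.14, 0.013, 1.789]
wrist_force: [-0.5, 0.8, -0.5]
width: 0.0318
```

>>> step_arm(steps=[{"jaw": 0.35, "tx": 0.0, "ty": 0, "tz": -0.03, "ax": 0, "ay": 0, "az": 0}, {"jaw": 0.35, "tx": 0.0, "ty": 0, "tz": -0.07, "ax": 0, "ay": 0, "az": 0}, {"jaw": 0.35, "tx": -0.02, "ty": -0.04, "tz": -0.11, "ax": 0, "ay": 0, "az": 0}, {"jaw": 0.35, "tx": -0.04, "ty": -0.08, "tz": -0.13, "ax": 0, "ay": 0, "az": 0.14}, {"jaw": 0, "tx": -0.05, "ty": -0.12, "tz": -0.13, "ax": 0, "ay": 0, "az": 0.28}, {"jaw": 0, "tx": -0.05, "ty": -0.16, "tz": -0.13, "ax": 0, "ay": 0, "az": 0.42}, {"jaw": 0, "tx": -0.05, "ty": -0.2, "tz": -0.13, "ax": 0, "ay": 0, "az": 0.56}, {"jaw": 0, "tx": -0.05, "ty": -0.23, "tz": -0.13, "ax": 0, "ay": 0, "az": 0.7}])

```text
time: 7.5
tool_pos: [0.411, -0.1497, 0.3216]
ee_rot: [3.131, 0.009, 1.083]
wrist_force: [-0.0, -1.3, 0.1]
width: 0.0042
```

```bash
python3 - <<'E'
from h import *
for i in range(3): p,d,P=gap()
save('t4.png',p); report('top',p,d)
o=get_obs(); print(o)
E
```

```text
org (array([564. , 188.6]), array([ 91.5, 120.1]), 12.16) guard (array([592.3,  56.8]), array([ 61.3, 179.7]), 12.04) gap -0.19599238567863608 gap2 -0.7959923856786304
org (array([563.9, 188.4]), array([ 90.7, 120.2]), 12.26) guard (array([592.5,  56.8]), array([ 61.1, 179.6]), 12.18) gap -0.3281024393596965 gap2 -0.478102439359688
org (array([564. , 188.3]), array([ 90.8, 120.1]), 12.31) guard (array([592.5,  56.8]), array([ 61.2, 179.5]), 12.28) gap -0.44717227091774703 gap2 -0.5971722709177527
top
org_top 1732 (array([590.5, 198.8]), array([106.7, 189.4]), 21.38) [0.5666 0.1908 0.1951] 0.195
org_bat 902 (array([593.2, 200.3]), array([100.4, 185.6]), 22.47) [0.569  0.1937 0.2079] 0.2078
guard 2123 (array([596.5,  37.4]), array([ 60.9, 139.9]), 12.21) [0.5962 0.0345 0.2281] 0.2281
boxtop 1684 (array([624.3,  20.5]), array([188.3, 198.8]), -0.06) [0.5743 0.0109 0.1652] 0.1651
{'time': 7.65, 'joint_positions': array([-0.47127185, -0.16585293,  1.40154163, -0.00888076,  1.89332306,
        0.00823173]), 'qvel': array([ 0.02496078,  0.05103225, -0.02378407,  0.00742433, -0.01517222,
       -0.01354434]), 'joint_torque': array([ -0.45267178, -24.07750368, -29.8813051 ,  -0.05601619,
         0.11872287,   0.11325481]), 'tool_pos': array([ 0.41223158, -0.14977386,  0.32211407]), 'ee_rot': array([3.1289309 , 0.00828281, 1.08837243]), 'wrist_force': array([0.64603727, 0.67728973, 0.57726616]), 'wrist_torque': array([-0.03571263, -0.09540604, -0.01642876]), 'width': 0.000546555546035139}
```

Contact felt at about 8–10 N. After release the gap is about 0 mm, both yaws are about 12.2° and the organiser has not moved. Next is the leaning approach for the sweep.

```bash
cat >> h.py <<'E'
TH=12.2; B=Rb(TH); O=np.array([.5925,.0568,.12])-B@np.array([.008,.02,0])
def lean(deg=43):
    s,c=np.sin(np.radians(deg)),np.cos(np.radians(deg))
    return B@np.array([[c,0,s],[0,-1,0],[s,0,-c]]).T
def lp(y,back=0,x=-.0136,z=.0768): # world TCP
    return O+B@np.array([x,y,z])-back*lean()[:,2]
def bx(): 
    o=get_obs(); print('TCP in box mm',((o['tool_pos']-O)@B*1000).round(1))
E
python3 - <<'E'
from h import *
print(O,lp(-.092),lp(-.092,.1)); bx(); go(lp(-.092,.1),lean())
E
```

```text
[0.58890717 0.03556108 0.12      ] [ 0.59505619 -0.0572352   0.1968    ] [ 0.52839659 -0.07164751  0.26993537]
TCP in box mm [-211.9 -143.8  202.1]
t [0.1235 0.066  0.052 ] a [-0.3134  0.7032  0.8389] | pos [ 0.4122 -0.1498  0.3221] F [0.6 0.7 0.6] w 0.0005 T 7.65
```

>>> step_arm(steps=[{"jaw": 0, "tx": 0.015, "ty": 0.008, "tz": 0.0, "ax": -0.039, "ay": 0.088, "az": 0.105}, {"jaw": 0, "tx": 0.03, "ty": 0.016, "tz": 0.0, "ax": -0.078, "ay": 0.176, "az": 0.21}, {"jaw": 0, "tx": 0.045, "ty": 0.025, "tz": 0.0, "ax": -0.117, "ay": 0.264, "az": 0.315}, {"jaw": 0, "tx": 0.06, "ty": 0.033, "tz": 0.01, "ax": -0.157, "ay": 0.352, "az": 0.419}, {"jaw": 0, "tx": 0.077, "ty": 0.041, "tz": 0.015, "ax": -0.196, "ay": 0.44, "az": 0.524}, {"jaw": 0, "tx": 0.092, "ty": 0.05, "tz": 0.02, "ax": -0.235, "ay": 0.527, "az": 0.629}, {"jaw": 0, "tx": 0.108, "ty": 0.058, "tz": 0.035, "ax": -0.274, "ay": 0.615, "az": 0.734}, {"jaw": 0, "tx": 0.123, "ty": 0.066, "tz": 0.05, "ax": -0.313, "ay": 0.703, "az": 0.839}])

```text
time: 8.45
tool_pos: [0.5296, -0.0718, 0.2721]
ee_rot: [-3.139, -0.755, 0.209]
wrist_force: [0.9, 0.8, -0.9]
width: 0.0004
```

```bash
python3 - <<'E'
from h import *
bx(); go(lp(-.092,.03),lean()); print(get_obs()['joint_positions'].round(2))
E
```

```text
TCP in box mm [-80.7 -92.4 152.1]
t [-0.0026 -0.0004  0.0708] a [ 0.0007 -0.004  -0.0031] | pos [ 0.5296 -0.0718  0.2721] F [ 0.9  0.8 -0.9] w 0.0004 T 8.45
[-0.56 -0.44  1.88  0.55  1.16  0.72]
```

>>> step_arm(steps=[{"jaw": 0, "tx": -0.0025, "ty": 0, "tz": 0.025, "ax": 0, "ay": -0.004, "az": -0.003}, {"jaw": 0, "tx": -0.0025, "ty": 0, "tz": 0.05, "ax": 0, "ay": -0.004, "az": -0.003}, {"jaw": 0, "tx": -0.0025, "ty": 0, "tz": 0.068, "ax": 0, "ay": -0.004, "az": -0.003}, {"jaw": 0, "tx": -0.0025, "ty": 0, "tz": 0.071, "ax": 0, "ay": -0.004, "az": -0.003}, {"jaw": 0, "tx": -0.0025, "ty": 0, "tz": 0.071, "ax": 0, "ay": -0.004, "az": -0.003}])

```text
time: 8.95
tool_pos: [0.5757, -0.0611, 0.2179]
ee_rot: [-3.141, -0.749, 0.214]
wrist_force: [-0.1, -0.0, 0.8]
width: 0.0005
```

```bash
python3 - <<'E'
from h import *
bx(); go(lp(-.092,.0),lean()); print(get_obs()['joint_positions'].round(2))
c=cam('wrist');p,d=snapshot('wrist');
p2,d2=snapshot('scene');a=cv2.resize(p2[120:290,220:460],None,fx=2.4,fy=2.4)
b=cv2.resize(p,(480,300)); out=np.zeros((408+0,0,3),np.uint8)
cv2.imwrite('pics/w5.png',p[:,:,::-1]); cv2.imwrite('pics/s5.png',a[:,:,::-1])
E
```

```text
TCP in box mm [-33.3 -91.6  97.9]
t [0.0001 0.0004 0.0289] a [-0.0016  0.0014  0.0008] | pos [ 0.5757 -0.0611  0.2179] F [-0.1 -0.   0.8] w 0.0005 T 8.95
[-0.46 -0.31  1.9   0.54  0.99  0.72]
```

View pics/w5.png

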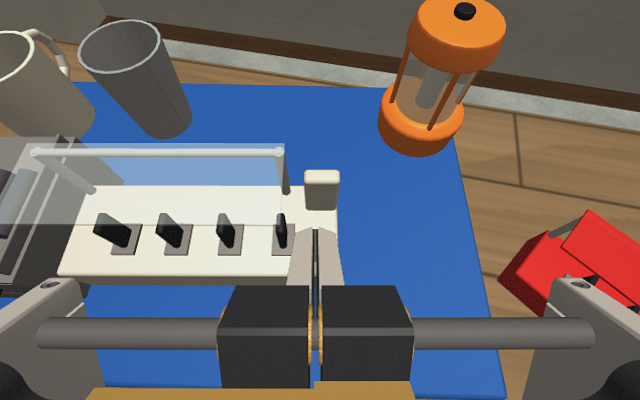

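View pics/s5.png

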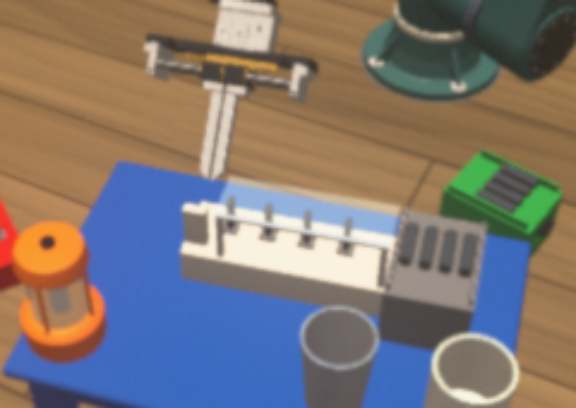

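The wrist view shows the closed finger tip at (316,230), beside lever0 at (283,230) and short of the guard's end at (285,150). The scene view shows the box flush to the organiser. I go in.

>>> step_arm(steps=[{"jaw": 0, "tx": 0, "ty": 0, "tz": 0.012, "ax": 0, "ay": 0.001, "az": 0}, {"jaw": 0, "tx": 0, "ty": 0, "tz": 0.024, "ax": 0, "ay": 0.001, "az": 0}, {"jaw": 0, "tx": 0, "ty": 0, "tz": 0.029, "ax": 0, "ay": 0.001, "az": 0}, {"jaw": 0, "tx": 0, "ty": 0, "tz": 0.029, "ax": 0, "ay": 0.001, "az": 0}])

```text
time: 9.45
tool_pos: [0.595, -0.0573, 0.1969]
ee_rot: [-3.141, -0.75, 0.213]
wrist_force: [0.2, 0.4, -0.1]
width: 0.0004
```

```bash
python3 - <<'E'
from h import *
bx(); go(lp(-.092),lean()); go(lp(-.010),lean());go(lp(.086),lean())
c=cam('wrist');p,d=snapshot('wrist');P=cloud('wrist',d,c); Q=(P-O)@B*1000
m=(Q[...,1]>-112)&(Q[...,1]<-72)&(Q[...,0]<12)&(Q[...,0]>-60)&(Q[...,2]>52)&(Q[...,2]<120)
X=Q[m]; print(len(X),np.percentile(X,[0,2,50,98,100],axis=0).round(1).tolist())
for z in range(55,120,6):
    Y=X[abs(X[:,2]-z)<3]
    if len(Y): print(z,Y[:,:2].min(0).round(1),Y[:,:2].max(0).round(1))
E
```

```text
TCP in box mm [-13.7 -92.1  76.9]
t [ 0.     -0.0001  0.0001] a [-0.0007  0.0001  0.0004] | pos [ 0.595  -0.0573  0.1969] F [ 0.2  0.4 -0.1] w 0.0004 T 9.45
t [ 0.0001 -0.0821  0.0002] a [-0.0007  0.0001  0.0004] | pos [ 0.595  -0.0573  0.1969] F [ 0.2  0.4 -0.1] w 0.0004 T 9.45
t [ 1.000e-04 -1.781e-01  2.000e-04] a [-0.0007  0.0001  0.0004] | pos [ 0.595  -0.0573  0.1969] F [ 0.2  0.4 -0.1] w 0.0004 T 9.45
2303 [[-58.1, -105.1, 75.9], [-47.6, -104.2, 80.6], [-27.4, -92.6, 105.5], [-4.6, -80.6, 119.5], [-1.5, -79.8, 120.0]]
73 [ -2.2 -92.6] [ -2.2 -92.6]
79 [  -7.7 -100.6] [ -1.5 -83.4]
85 [ -13.5 -104.6] [ -5.1 -80.2]
91 [ -18.9 -104.6] [-10.4 -80.2]
97 [ -24.1 -104.7] [-16.1 -80. ]
103 [ -29.9 -104.8] [-21.4 -80. ]
109 [ -55.7 -104.8] [-27.4 -79.9]
115 [ -55.4 -105.1] [-32.5 -79.8]
```

The finger profile agrees with the plan: closed half-width 12.4 mm, front face about 4 mm clear of the guard edge. I sweep, with a 1.5 mm back-off.

>>> step_arm(steps=[{"jaw": 0, "tx": -0.001, "ty": -0.008, "tz": -0.001, "ax": -0.001, "ay": 0, "az": 0}, {"jaw": 0, "tx": -0.001, "ty": -0.02, "tz": -0.001, "ax": -0.001, "ay": 0, "az": 0}, {"jaw": 0, "tx": -0.001, "ty": -0.032, "tz": -0.001, "ax": -0.001, "ay": 0, "az": 0}, {"jaw": 0, "tx": -0.001, "ty": -0.044, "tz": -0.001, "ax": -0.001, "ay": 0, "az": 0}, {"jaw": 0, "tx": -0.001, "ty": -0.056, "tz": -0.001, "ax": -0.001, "ay": 0, "az": 0}])

```text
time: 10.0
tool_pos: [0.5823, -0.004, 0.1992]
ee_rot: [3.135, -0.754, 0.215]
wrist_force: [1.0, -5.5, 1.1]
width: 0.0001
```

```bash
python3 - <<'E'
from h import *
bx(); go(lp(.089,x=-.0151),lean())
E
```

```text
TCP in box mm [-14.8 -37.2  79.2]
t [-0.0016 -0.1263  0.0009] a [ 0.0051 -0.0036  0.0017] | pos [ 0.5823 -0.004   0.1992] F [ 1.  -5.5  1.1] w 0.0001 T 10.0
```

>>> step_arm(steps=[{"jaw": 0, "tx": -0.003, "ty": -0.012, "tz": 0.002, "ax": 0.005, "ay": -0.003, "az": 0}, {"jaw": 0, "tx": -0.003, "ty": -0.024, "tz": 0.002, "ax": 0.005, "ay": -0.003, "az": 0}, {"jaw": 0, "tx": -0.003, "ty": -0.036, "tz": 0.002, "ax": 0.005, "ay": -0.003, "az": 0}, {"jaw": 0, "tx": -0.003, "ty": -0.048, "tz": 0.002, "ax": 0.005, "ay": -0.003, "az": 0}, {"jaw": 0, "tx": -0.003, "ty": -0.06, "tz": 0.002, "ax": 0.005, "ay": -0.003, "az": 0}])

```text
time: 10.5
tool_pos: [0.5685, 0.0543, 0.1952]
ee_rot: [3.137, -0.751, 0.216]
wrist_force: [-0.9, -4.0, 0.7]
width: 0.0003
```

```bash
python3 - <<'E'
from h import *
bx(); go(lp(.089,x=-.0151),lean())
E
```

```text
TCP in box mm [-16.   22.7  75.2]
t [ 0.0019 -0.0663 -0.0007] a [ 0.002  -0.0003  0.0025] | pos [0.5685 0.0543 0.1952] F [-0.9 -4.   0.7] w 0.0003 T 10.5
```

>>> step_arm(steps=[{"jaw": 0, "tx": 0.001, "ty": -0.012, "tz": -0.0005, "ax": 0.003, "ay": 0, "az": 0.002}, {"jaw": 0, "tx": 0.001, "ty": -0.024, "tz": -0.0005, "ax": 0.003, "ay": 0, "az": 0.002}, {"jaw": 0, "tx": 0.001, "ty": -0.036, "tz": -0.0005, "ax": 0.003, "ay": 0, "az": 0.002}, {"jaw": 0, "tx": 0.001, "ty": -0.048, "tz": -0.0005, "ax": 0.003, "ay": 0, "az": 0.002}, {"jaw": 0, "tx": 0.001, "ty": -0.058, "tz": -0.0005, "ax": 0.003, "ay": 0, "az": 0.002}, {"jaw": 0, "tx": 0.001, "ty": -0.064, "tz": -0.0005, "ax": 0.003, "ay": 0, "az": 0.002}, {"jaw": 0, "tx": 0.001, "ty": -0.066, "tz": -0.0005, "ax": 0.003, "ay": 0, "az": 0.002}])

```text
time: 11.2
tool_pos: [0.5548, 0.1196, 0.1967]
ee_rot: [3.141, -0.752, 0.215]
wrist_force: [-0.6, -2.5, 0.4]
width: -0.0001
```

```bash
python3 - <<'E'
from h import *
bx(); go(lp(.089,x=-.0151),lean())
p,d,P=gap(); p,d=snapshot('wrist'); save('w6.png',p)
E
```

```text
TCP in box mm [-15.6  89.3  76.7]
t [0.0005 0.0003 0.0003] a [-0.0013 -0.0013  0.0015] | pos [0.5548 0.1196 0.1967] F [-0.6 -2.5  0.4] w -0.0001 T 11.2
org (array([566.3, 188.9]), array([ 91. , 115.3]), 12.29) guard (array([592.2,  56.8]), array([ 61.1, 179.8]), 12.2) gap -0.4142997160900279 gap2 -0.8142997160900336
```

View pics/w6.png

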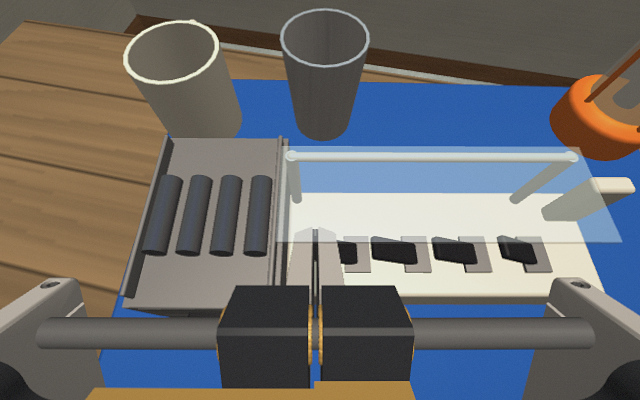

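The picture shows all four levers laid towards the organiser (520,250), (455,250), (390,250), (345,252). I move 3 mm further for lever3, then back out along the finger.

>>> step_arm(steps=[{"jaw": 0, "tx": 0, "ty": -0.0015, "tz": 0, "ax": 0, "ay": 0, "az": 0}, {"jaw": 0, "tx": 0, "ty": -0.003, "tz": 0, "ax": 0, "ay": 0, "az": 0}, {"jaw": 0, "tx": 0, "ty": -0.003, "tz": -0.01, "ax": 0, "ay": 0, "az": 0}, {"jaw": 0, "tx": 0, "ty": -0.003, "tz": -0.03, "ax": 0, "ay": 0, "az": 0}, {"jaw": 0, "tx": 0, "ty": -0.003, "tz": -0.06, "ax": 0, "ay": 0, "az": 0}, {"jaw": 0, "tx": 0, "ty": -0.003, "tz": -0.1, "ax": 0, "ay": 0, "az": 0}, {"jaw": 0, "tx": 0, "ty": 0.02, "tz": -0.14, "ax": 0, "ay": 0, "az": 0}, {"jaw": 0, "tx": 0, "ty": 0.05, "tz": -0.17, "ax": 0, "ay": 0, "az": 0}])

```text
time: 12.1
tool_pos: [0.4502, 0.0476, 0.3238]
ee_rot: [3.14, -0.755, 0.222]
wrist_force: [1.0, -0.6, -0.0]
width: 0.0003
```

```bash
python3 - <<'E'
from h import *
for i in range(2): p,d,P=gap()
c=cam('wrist');p,d=snapshot('wrist');P=cloud('wrist',d,c); save('w7.png',p); Q=(P-O)@B*1000
dark=(p.max(-1)<70)
for i,py in enumerate([-66,-24,18,60]):
    # tip of the lever: highest dark points visible before guard
    m=dark&(Q[...,0]>-21)&(Q[...,0]<-1)&(Q[...,1]>py-8)&(Q[...,1]<py+42)&(Q[...,2]>46)&(Q[...,2]<95)
    X=Q[m]
    if len(X)>5:
        k=X[:,1]>py+12; f=np.polyfit(X[k][:,1]-py,X[k][:,2]-45,1) if k.sum()>5 else None
        print(i,len(X),X.min(0).round(1),X.max(0).round(1),'slope',f, 'ang', np.pi/2-np.arctan(f[0]) if f is not None else 0)
o=get_obs();print(o['wrist_force'],o['time'],o['tool_pos'])
E
```

```text
org (array([564.3, 188.4]), array([ 91.5, 120.5]), 12.19) guard (array([592.5,  56.6]), array([ 61.4, 179.1]), 12.06) gap -0.21717740212673675 gap2 -0.5171774021267339
org (array([564.1, 188.6]), array([ 90.9, 120.5]), 12.54) guard (array([592.4,  56.8]), array([ 61.2, 179.5]), 12.25) gap -0.1996046552544044 gap2 -0.39960465525440725
0 261 [-20.4 -66.3  47.7] [ -4.5 -33.7  67.7] slope [0.56205066 4.30553618] ang 1.0587482682829332
1 296 [-20.2 -23.8  47.7] [-4.4  9.2 65.5] slope [0.46994387 3.83481134] ang 1.1314814185552091
2 309 [-20.5  18.1  47.8] [-4.8 59.9 65.7] slope [0.39894325 5.8604149 ] ang 1.1912012690315241
3 311 [-20.9  59.9  47.3] [-3.9 91.9 65.6] slope [0.51848292 3.3534556 ] ang 1.0924719512151657
[ 0.09006255  0.63129401 -0.43289934] 12.25 [0.45209574 0.0425003  0.32373239]
```

View pics/w7.png

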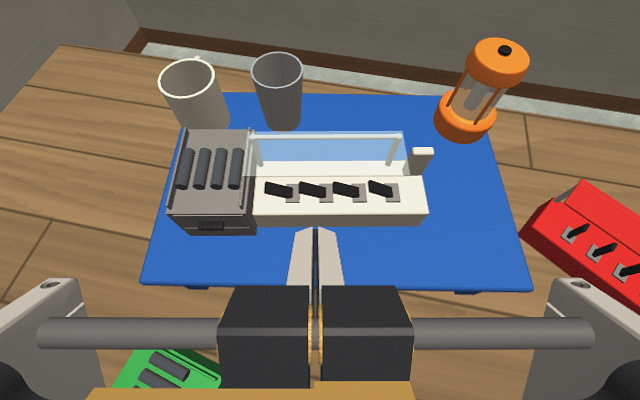

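All four levers are laid over, the box is flush and the arm is clear, so I hand it in.

```bash
python3 -c "
from bench import *
print(close_job())"
```

```text
the job is handed in; nothing more can be done
None
```

The switch box is flush against the organiser, all four levers are off, and I handed the job in at about 12 s with the arm clear of everything. `close_job()` gives no verdict, so what follows rests on my own checks.

- **Sliding the box:** I pinched the handle tab and slid the box about 79 mm while turning it about 1.2°. At contact the motion stopped, and total wrist force rose from about 5 N of sliding friction to about 10 N. I released the tab there.
- **Sweeping the levers:** The closed finger leaned in at 43° under the guard and laid the levers over in one drag, starting at the handle end. Drag force read at most 5.5 N at the ends of the calls. The finger's lowest part read between 19 and 23 mm above the box's top at each check, inside the 18–24 mm band. I then backed out along the finger's axis.

**Last checks:**
- **Flush:** The box-to-organiser gap read 0 to −0.5 mm, which is within noise. Yaws were 12.1–12.3° for the box and 12.2–12.5° for the organiser.
- **Organiser:** It stayed within about 0.3 mm of where it started.
- **Levers:** All four read about 1.06–1.19 rad from the depth image, which is only a rough fit. The 1.19 is slightly past the 1.15 stop, so it is measurement error.
- **Bystanders:** I moved nothing near the lantern, tumbler or mug, and in the last picture they look undisturbed. I did not measure their positions again.
- **Disagreement:** One organiser reading during the sweep was about 2 mm off. The finger was blocking part of the view, and the reading returned to normal once the arm was clear.

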